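# Pass the swab-vial rack through the drop gate

### The job

Press the wide bar beside the chute with one fingertip so that the hinged gate drops below the chute floor, and keep it down while another fingertip pushes the vial rack along the chute until the rack is wholly past the gate. Then let the bar up so that the gate stands closed behind the rack, and move clear. Never lift or tip the rack, force it against the gate or let the gate come up under it, and leave everything else on the desk where it is.

Things in the scene. Friction and masses are not known exactly. Their poses are not given: they have to be found in the camera images.
- chute: Fixed aluminium chute. Origin on the desk under the middle of the gate slot; +y is the way the rack must go, +x away from the robot, z up. Floor top 60 mm above the desk, 70 mm wide between 5 mm thick walls (inner faces x = -35, +35 mm), wall tops at 78 mm. Entry end open at y = -208 mm. The gate slot runs across the floor at y = 0, 16 mm wide.
- end_stop (a point): Middle of the inner face of the chute's end stop: chute y = +133 mm, x = 0, on the floor 60 mm above the desk. The stop rises to 92 mm. The rack fits between gate and stop with about 40 mm to spare.
- rack: Loose white plastic vial rack with six capped vials fixed in it, about 0.22 kg, 64 mm wide (its x) by 90 mm long (its y); block 28 mm high, vial caps reach 50 mm. Origin at the centre of its underside, so its ends lie 45 mm either side along y. It starts on the chute floor, aligned with the chute, before the gate (chute y < 0).
- gate: Steel gate on an axle parallel to the chute, on its robot side. Origin on the axle at chute x = -170, y = 0, z = 80 mm; at rest its axes are the chute's. Pressing the bar turns it about +y, at most 0.24 rad; a spring returns it. One rigid piece: press bar, and an arm under the chute floor carrying the blade. Pushing the rack at it cannot open it.
- press_bar (a point): Middle of the press bar's top: smooth steel plate 4 mm thick, chute x -120 to -51 mm, y -197 to +68 mm. At rest this point is 91 mm above the desk, the bar rising 0.13 rad towards the chute. Pressed here by 15 mm (to 76) the blade is below the floor; it stops at 20 mm (71). Takes about 4 N at first, 7 N at the stop. A fingertip can slide along it.
- blade_top (a point): Middle of the blade's top edge. Upright steel plate, chute x = -30 to +5 mm, 6 mm thick along y, standing through the slot at chute y = 0. At rest this point is 78 mm above the desk (18 mm above the chute floor); it moves down about 1.9 times as far as the middle of the press bar.
- jar: Bystander: small white jar, 52 mm across, 65 mm high, beyond the chute; origin at its underside.
- tape_roll: Bystander: cardboard tape roll lying flat, 72 mm across, 22 mm high, beyond the chute; origin at its underside.
- vial: Bystander: single capped vial standing beyond the chute, 24 mm across, 58 mm high; origin at its underside.
- stapler: Bystander: black stapler, 36 by 120 mm, 38 mm high, on the desk to the left; origin at its underside.
- mug: Bystander: white mug, 80 mm across, 90 mm high, to the left; origin at its underside.
- sanitizer: Bystander: clear bottle, 66 mm across, 170 mm high, to the right; origin at its underside.
- books: Bystander: two books stacked, 150 by 210 mm, 43 mm high, to the right; origin at the centre of their underside.

How it is judged (in metres and radians):
On the way, in this order (a step that is already met when the one before it is completed fails the run):
1. with the rack still before the gate, a fingertip holds the gate fully down (y of rack in the frame of chute below -0.052 m and z of blade_top in the frame of chute below 0.057 m and contact force between the fingers and gate above 1 N), for 0.1 s.
2. the rack is over the gate slot while a fingertip still holds the gate down (y of rack in the frame of chute between -0.02 and 0.04 m and z of blade_top in the frame of chute below 0.058 m and contact force between the fingers and gate above 1 N), for 0.1 s.
At the end, for the whole second after the job is handed in: The rack stands still, level on the chute floor, wholly beyond the gate (its rear end past the blade, its centre more than 47.5 mm beyond the middle of the slot), and the gate is up behind it (blade top within 4 mm of its full height) (y of rack in the frame of chute above 0.0475 m and z of rack in the frame of chute between 0.056 and 0.064 m and angle between rack's own z axis and vertical below 0.08 rad and z of blade_top in the frame of chute above 0.074 m and linear speed of rack below 0.02 m/s); the robot touches nothing.
It fails at once if the rack is lifted more than 10 mm or tipped more than 0.25 rad (z of rack in the frame of chute above 0.07 m or angle between rack's own z axis and vertical above 0.25 rad).
It fails at once if the rack is forced against the gate, or the gate comes up under it (more than 2 N between them) (contact force between rack and gate above 2 N).
It fails at once if a bystander is moved more than 20 mm (distance of any of jar, tape_roll, vial, stapler, mug, sanitizer, books from where it was at the start of the episode above 0.02 m).
It also fails if it takes over 40 s, if anything falls off the work surface, if the arm or the gripper's body presses on something with over 40 N, if the wrist force passes 120 N, or if a joint passes its speed limit or range.

### The arm

A 6-joint arm with a two-finger parallel gripper is mounted at the origin on the work surface. World frame = base frame: x ahead of the robot, y to its left, z up, the work surface at z = 0. Lengths are in mm, angles in degrees, forces in N, time in s.
With the tool pointing down it reaches from about 300 to 850 mm from the base axis. Payload 4.2 kg.
Tool frame: the origin (TCP) lies at the very end of the fingers, on their centre line; the grasp point (between the pads) lies 19 mm behind it (env.grasp_offset is the distance from the TCP to the grasp point, in mm); z points along the fingers, y is the line along which they close (so a half turn about z gives the same grasp; the last joint's range is limited). The gripper opens to 91 mm and grips with 3 to 60 N. Pads are 32 mm wide; open, the fingers measure 118 mm over their backs; the gripper's body (76 mm by 178 mm) begins 60 mm behind the grasp point.
Start: joints at [-74.943, 18.312, 89.639, -0, 72.044, -1.146], TCP at [160.454, -552.175, 213.976] pointing down, gripper open.
Joint ranges: [-177.97, 177.97], [-48.28, 115.42], [12.27, 149.76], [-77.06, 257.06], [2.81, 150.46], [-146.56, 146.56]. Speed limits (degrees/s): [147.25, 147.25, 180, 180, 180, 180].

### API

Orientations are given as [roll, pitch, yaw] about the fixed x, y, z axes, in that order (R = Rz(yaw) Ry(pitch) Rx(roll)).
In Python, from workcell import env gives the robot as it stands. The module is installed in compiled form; this text tells all that it offers.
- The arm moves only by the tool send_rows, never from a script. Its argument "motion" is a list of rows, each an object of numbers: "tx", "ty", "tz": the shift along the tool's x, y, z in units of 500 mm (1.0 is 500 mm); "rx", "ry", "rz": the turn, a rotation vector about the tool's x, y, z in units of 30 degrees (1.0 is 30 degrees); "gripper": the closure, from -1 (fully open) to 1 (shut). In form: [{"tx": .., "ty": .., "tz": .., "rx": .., "ry": .., "rz": .., "gripper": ..}, ...]. A call has 1 to 12 rows; each row shifts and turns the commanded pose from where the row before left it, along the tool's axes as they then stand; what a row does not reach is not made up. A row lasts 1/8 s, in which the tool goes at most 62.5 mm and 10.7 degrees, less where a joint would pass 70% of its speed; a pose out of reach is approached as far as the arm can. A call with a number of a shift or a turn outside -1 to 1 is refused whole. A call with a gripper value outside its range is refused whole. The fingers move at their own pace and stop on an object; "grip_force" is the grip in N (left out, the last holds). Time passes only in rows, so rows that do not move let the fingers close. It gives the time, the measured TCP pose, the force, the opening and the grip force at its end, in the units of the state.
- env.state(): the state, without advancing time (a new reading comes with each control period).
- env.grab_frame(name): name is "side" or "top"; returns a dict with "frame" (480x640x3 uint8, red, green, blue), "vertical_fov" (degrees; the focal length in pixels is half the picture's height over the tangent of half this angle, whatever the lens; pixels are square), "cx", "cy" (the principal point, pixels), "rvec" (rotation vector, rad) and "tvec" (3), from world to camera coordinates, as OpenCV has them. Camera axes: x right, y down, z forward; pixel columns grow to the right and rows downward; lengths in mm; the calibration is good to about 2 mm. A picture is of the moment at which its call begins. There is no depth.
- env.job_done(): hands the job in; it is judged then, once.
The state is a dict: "time_s": time; "qpos": joint angles; "qvel": joint speeds; "effort": joint torques, N m; "ee_pos": TCP position; "ee_rot": TCP orientation; "force": force on the tool from outside, world axes, zero at the start; "torque": the same for the moment, N m; "gripper_width": finger opening in mm; "gripper_force": force on a finger pad.
Only numpy, scipy, OpenCV 4.12 (cv2) and the standard library are available. Lean on these libraries where they do the work, as an engineer would, in place of code of your own. Each camera call takes 0.05 s, during which the arm holds its last target. There are 200 camera calls.

## Working session

There is one attempt and no reset: what is moved stays moved. The work goes in short steps, Python scripts to look and compute and a tool call to move; the robot and the scene stay as the last step left them, time stands still between calls to the robot, and variables do not carry over. Pictures are saved under pics/ and viewed, at most 10 in all, crops included, and the job is handed in when it is done.

Besides the shell and the picture viewer there is one more tool, called after "Emit:" by a JSON object that holds its "op" and its "data", one argument or row to a line. send_rows: Moves the arm, as the interface text tells. Shifts and turns lie within -1 to 1; 1 stands for 500 mm of shift or 30 degrees of turn. Its arguments: {"type":"object","properties":{"motion":{"type":"array"},"grip_force":{"type":"number"}},"required":["motion"]}

```bash
mkdir -p pics
python3 - <<'E'
from workcell import env
import cv2,numpy as np,pickle
d={}
for n in("side","top"):
    f=env.grab_frame(n);d[n]=f
    cv2.imwrite(f"pics/{n}0.png",f["frame"][:,:,::-1])
    R=cv2.Rodrigues(np.array(f["rvec"]))[0];print(n,f["vertical_fov"],f["cx"],f["cy"],-R.T@np.array(f["tvec"]).ravel(),R.round(3).tolist())
pickle.dump(d,open("f0.pkl","wb"))
print(env.state())
E
```

```text
side 50.68146854239379 314.48248005112913 243.8418088833996 [ 26.0970293  512.24137737 825.5174138 ] [[-0.677, -0.736, 0.005], [-0.522, 0.476, -0.708], [0.518, -0.482, -0.706]]
top 55.011469866010735 312.86173373951567 238.74624773982006 [ 421.12192528  -13.54792595 1094.27398049] [[-0.017, -1.0, -0.006], [-0.991, 0.018, -0.132], [0.132, 0.003, -0.991]]
{'time_s': 0.1, 'qpos': array([-7.49431818e+01,  1.83456174e+01,  8.96961006e+01, -2.32913449e-03,
        7.20431949e+01, -1.14674994e+00]), 'qvel': array([ 0.02543947,  0.00970713, -0.11688979, -0.01760092, -0.03233419,
        0.10060147]), 'effort': array([ 4.36373284e-04, -4.13333666e+01, -2.32509416e+01,  7.29403622e-02,
        4.21998894e-02, -6.89039234e-05]), 'ee_pos': array([ 160.32468765, -551.75641605,  213.25047802]), 'ee_rot': array([-1.79915060e+02,  5.14787706e-04,  1.62042882e+01]), 'force': array([-0.03725702, -0.50390041,  0.08415011]), 'torque': array([-0.05217014, -0.00981228, -0.03295671]), 'gripper_force': 0.0, 'gripper_width': 91.20259953502618}
```

View pics/top0.png

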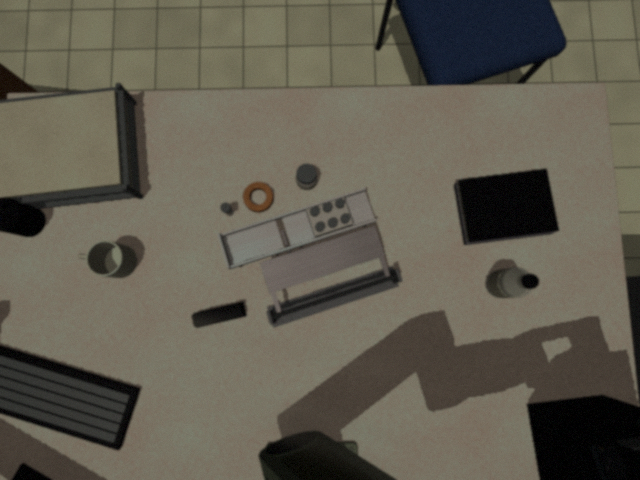

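View pics/side0.png

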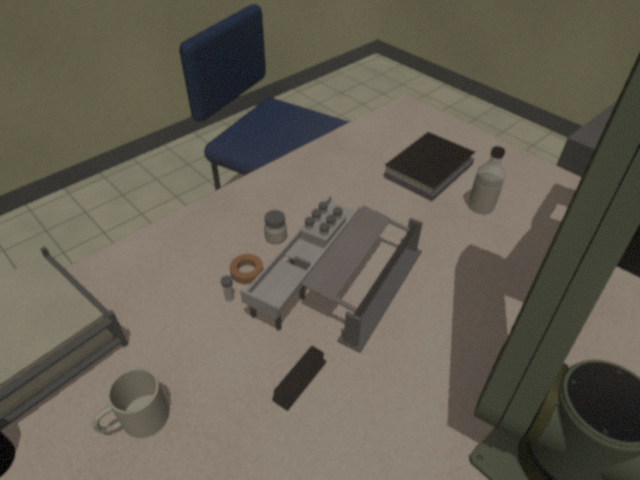

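The top view shows the chute running from about (226,252) at its stop to (371,206) at its entry. The rack is at about (330,217), the blade at about (285,232), and the press bar is on the robot side. I'll enlarge both views to get precise points.

Run:
```python
import cv2,pickle,numpy as np
d=pickle.load(open("f0.pkl","rb"))
def crop(n,x,y,w,h,s):
    c=d[n]["frame"][y:y+h,x:x+w,::-1]; c=cv2.resize(c,None,fx=s,fy=s,interpolation=cv2.INTER_CUBIC)
    c=cv2.convertScaleAbs(c,alpha=1.6)
    for i in range(0,w,20): cv2.putText(c,str(x+i),(i*s,8),0,.3,(0,255,255)); cv2.line(c,(i*s,10),(i*s,16),(0,255,255))
    for i in range(0,h,20): cv2.putText(c,str(y+i),(0,i*s+4),0,.3,(0,255,255)); cv2.line(c,(20,i*s),(26,i*s),(0,255,255))
    cv2.imwrite(f"pics/{n}c.png",c)
crop("top",210,180,200,150,4); crop("side",230,190,200,150,4)
```

```text
(no output)
```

View pics/topc.png

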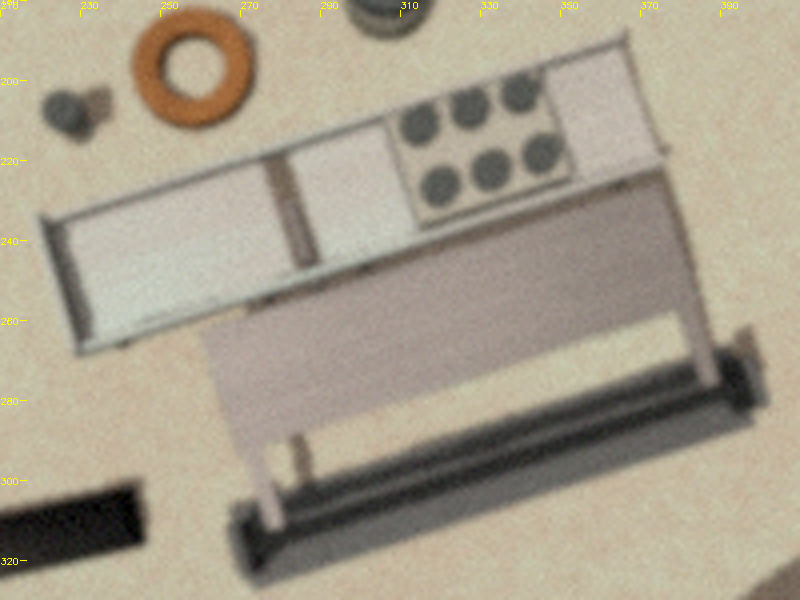

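View pics/sidec.png

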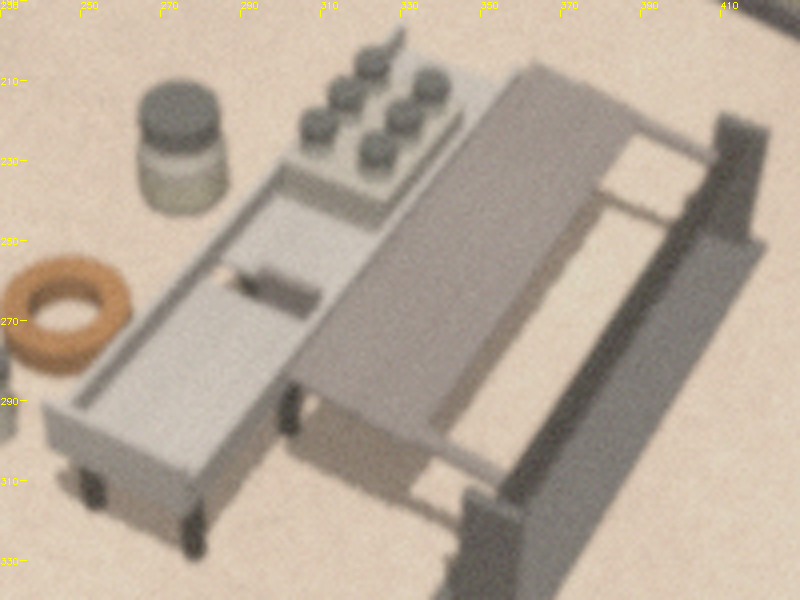

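The enlarged top view gives the bar corners at (260.8,263.3), (271,291) and (376,222.5). The rack block corners are at (306.8,209.2), (315.3,237), (353.8,224.5) and (346.3,197.5). The side view shows the same bar corners at (303.3,285), (337.5,299.3), (363.8,205.5) and (390,220.5). I'll cast rays for all of these.

```bash
cat > h.py <<'E'
import cv2,numpy as np
def ray(f,p):
    k=240/np.tan(np.radians(f["vertical_fov"]/2)); R=cv2.Rodrigues(np.array(f["rvec"]))[0]
    c=-R.T@np.array(f["tvec"]).ravel(); v=R.T@np.array([(p[0]-f["cx"])/k,(p[1]-f["cy"])/k,1]); return c,v
def plane(f,p,z):
    c,v=ray(f,p); return (c+v*(z-c[2])/v[2])[:2]
def tri(f,p,g,q):
    a,u=ray(f,p);b,v=ray(g,q); s=np.linalg.lstsq(np.c_[u,-v],b-a,rcond=None)[0]
    A,B=a+s[0]*u,b+s[1]*v; return (A+B)/2,np.linalg.norm(A-B)
def fit(L,W):
    L,W=np.array(L,float),np.array(W); l,w=L-L.mean(0),W-W.mean(0)
    th=np.arctan2((l[:,0]*w[:,1]-l[:,1]*w[:,0]).sum(),(l*w).sum()); R=np.array([[np.cos(th),-np.sin(th)],[np.sin(th),np.cos(th)]])
    t=W.mean(0)-R@L.mean(0); return th,R,t,W-(L@R.T+t)
E
python3 - <<'E'
import pickle,numpy as np
from h import *
d=pickle.load(open("f0.pkl","rb"));T,S=d["top"],d["side"]; np.set_printoptions(precision=1,suppress=True)
bar=[((-51,68),95.5,(260.8,263.3),(303.3,285)),((-120,68),86.5,(271,291),(337.5,299.3)),((-51,-197),95.5,(376,222.5),(363.8,205.5))]
for l,z,p,q in bar: print(l,z,*tri(T,p,S,q))
pts=[(l,z,p) for l,z,p,_ in bar]+[((40,-208),78,(366.8,188.8)),((-40,-208),78,(376,220))]
th,R,t,r=fit([x[0] for x in pts],[plane(T,p,z) for _,z,p in pts]); print("top",np.degrees(th),t,r.tolist())
ps=[(l,z,q) for l,z,_,q in bar]+[((-120,-197),86.5,(390,220.5))]
th2,_,t2,r2=fit([x[0] for x in ps],[plane(S,p,z) for _,z,p in ps]); print("side",np.degrees(th2),t2,r2.tolist())
for p in[(306.8,209.2),(315.3,237),(353.8,224.5),(346.3,197.5)]: print("rack",R.T@(plane(T,p,88)-t))
for p in[(300,230),(325,240.5),(345.5,220)]: print("rackS",R.T@(plane(S,p,88)-t))
for p in[(220.5,234.3),(229.5,268.2)]: print("stop",R.T@(plane(T,p,92)-t))
for n,p in[("jar",(307,175)),("vial",(227,208)),("stapler",(244,303)),("tape",(258.5,197))]: print(n,R.T@(plane(T,p,38)-t))
E
```

```text
(-51, 68) 95.5 [500.8 102.7  90.1] 4.990980748030901
(-120, 68) 86.5 [437.4  78.9  86.4] 12.446621139545874
(-51, -197) 95.5 [ 586.  -152.8   87.2] 7.2305972623437205
top 17.174595262034252 [573.4  54.5] [[-2.3293279567101877, -0.675167557598769], [3.598193016271125, -1.2775789827860677], [4.603877161825835, -0.6603310670232077], [-5.293355284411064, -1.4055584728640156], [-0.5793869369751974, 4.018636080271904]]
side 18.182006226111216 [564.8  55.8] [[0.0592410620214423, -0.16652173211235777], [2.5063036555492886, -7.477685908148516], [-1.1837353663347585, 0.00811131806167964], [-1.3818093512358587, 7.636096322199165]]
rack [ 30.4 -64.3]
rack [-34.7 -62.7]
rack [ -34.8 -152.3]
rack [  28.1 -156.1]
rackS [ 28.1 -61.7]
rackS [-33. -61.]
rackS [ -40.3 -138.5]
stop [ 35.7 133.6]
stop [-41.9 136.3]
jar [117.9 -92.4]
vial [101.2 109.6]
stapler [-121.3  136.3]
tape [103.2  31.9]
```

The rack and stop agree: the chute origin is about (571,53.5) with yaw about 17.2°, and the rack centre is at chute y ≈ -108. Plan: set the fingers along chute x, finger A at x≈-94 on the bar and finger B at x≈+10 behind the rack. I'll turn the tool first.

Emit:
{"op": "send_rows", "data": {
  "motion": [
    {"rz": -0.337, "gripper": -1},
    {"rz": -0.337, "gripper": -1},
    {"rz": -0.337, "gripper": -1},
    {"rz": -0.337, "gripper": -1},
    {"rz": -0.337, "gripper": -1},
    {"rz": -0.337, "gripper": -1},
    {"rz": -0.337, "gripper": -1},
    {"rz": -0.337, "gripper": -1},
    {"rz": -0.337, "gripper": -1},
    {"gripper": -1}
  ]
}}

```text
invalid input at $.motion[0]: expected keys tx, ty, tz, rx, ry, rz, gripper
```

```bash
cat >> h.py <<'E'
th=np.radians(17.2); C=np.array([[np.cos(th),-np.sin(th)],[np.sin(th),np.cos(th)]]); O=np.array([571,53.5])
E
python3 - <<'E'
from workcell import env
from h import *
s=env.state(); c=C.T@(s["ee_pos"][:2]-O)
print(s["ee_pos"],s["ee_rot"],s["force"],"chute",c,"to go",np.array([-42,-186])-c)
E
```

```text
[ 160.32468765 -551.75641605  213.25047802] [-1.79915060e+02  5.14787706e-04  1.62042882e+01] [-0.03725702 -0.50390041  0.08415011] chute [-571.28843431 -456.74836197] to go [529.28843431 270.74836197]
```

Emit:
{"op": "send_rows", "data": {
  "motion": [
    {"tx": 0, "ty": 0, "tz": 0, "rx": 0, "ry": 0, "rz": -0.337, "gripper": -1},
    {"tx": 0, "ty": 0, "tz": 0, "rx": 0, "ry": 0, "rz": -0.337, "gripper": -1},
    {"tx": 0, "ty": 0, "tz": 0, "rx": 0, "ry": 0, "rz": -0.337, "gripper": -1},
    {"tx": 0, "ty": 0, "tz": 0, "rx": 0, "ry": 0, "rz": -0.337, "gripper": -1},
    {"tx": 0, "ty": 0, "tz": 0, "rx": 0, "ry": 0, "rz": -0.337, "gripper": -1},
    {"tx": 0, "ty": 0, "tz": 0, "rx": 0, "ry": 0, "rz": -0.337, "gripper": -1},
    {"tx": 0, "ty": 0, "tz": 0, "rx": 0, "ry": 0, "rz": -0.337, "gripper": -1},
    {"tx": 0, "ty": 0, "tz": 0, "rx": 0, "ry": 0, "rz": -0.337, "gripper": -1},
    {"tx": 0, "ty": 0, "tz": 0, "rx": 0, "ry": 0, "rz": -0.337, "gripper": -1},
    {"tx": 0, "ty": 0, "tz": 0, "rx": 0, "ry": 0, "rz": 0, "gripper": -1}
  ]
}}

```text
time_s: 1.35
ee_pos: [160.4, -551.9, 213.5]
ee_rot: [180.0, -0.0, 107.1]
force: [-0.5, 0.2, -0.3]
gripper_width: 91.1
gripper_force: 0.0
```

Emit:
{"op": "send_rows", "data": {
  "motion": [
    {"tx": 0.045, "ty": 0.088, "tz": 0, "rx": 0, "ry": 0, "rz": 0, "gripper": -1},
    {"tx": 0.045, "ty": 0.088, "tz": 0, "rx": 0, "ry": 0, "rz": 0, "gripper": -1},
    {"tx": 0.045, "ty": 0.088, "tz": 0, "rx": 0, "ry": 0, "rz": 0, "gripper": -1},
    {"tx": 0.045, "ty": 0.088, "tz": 0, "rx": 0, "ry": 0, "rz": 0, "gripper": -1},
    {"tx": 0.045, "ty": 0.088, "tz": 0, "rx": 0, "ry": 0, "rz": 0, "gripper": -1},
    {"tx": 0.045, "ty": 0.088, "tz": 0, "rx": 0, "ry": 0, "rz": 0, "gripper": -1},
    {"tx": 0.045, "ty": 0.088, "tz": 0, "rx": 0, "ry": 0, "rz": 0, "gripper": -1},
    {"tx": 0.045, "ty": 0.088, "tz": 0, "rx": 0, "ry": 0, "rz": 0, "gripper": -1},
    {"tx": 0.045, "ty": 0.088, "tz": 0, "rx": 0, "ry": 0, "rz": 0, "gripper": -1},
    {"tx": 0.045, "ty": 0.088, "tz": 0, "rx": 0, "ry": 0, "rz": 0, "gripper": -1},
    {"tx": 0.045, "ty": 0.088, "tz": 0, "rx": 0, "ry": 0, "rz": 0, "gripper": -1},
    {"tx": 0.045, "ty": 0.088, "tz": 0, "rx": 0, "ry": 0, "rz": 0, "gripper": -1}
  ]
}}

```text
time_s: 2.85
ee_pos: [586.0, -136.9, 213.7]
ee_rot: [-180.0, 0.0, 107.0]
force: [0.8, -0.5, -0.2]
gripper_width: 91.1
gripper_force: 0.0
```

Emit:
{"op": "send_rows", "data": {
  "motion": [
    {"tx": 0, "ty": 0, "tz": 0.054, "rx": 0, "ry": 0, "rz": 0, "gripper": -1},
    {"tx": 0, "ty": 0, "tz": 0.054, "rx": 0, "ry": 0, "rz": 0, "gripper": -1},
    {"tx": 0, "ty": 0, "tz": 0.054, "rx": 0, "ry": 0, "rz": 0, "gripper": -1},
    {"tx": 0, "ty": 0, "tz": 0.054, "rx": 0, "ry": 0, "rz": 0, "gripper": -1},
    {"tx": 0, "ty": 0, "tz": 0, "rx": 0, "ry": 0, "rz": 0, "gripper": -1}
  ]
}}

```text
time_s: 3.48
ee_pos: [583.3, -137.7, 103.8]
ee_rot: [-179.7, -0.2, 107.1]
force: [-0.0, 0.7, 0.4]
gripper_width: 91.4
gripper_force: 0.0
```

```bash
cat > look.py <<'E'
import sys
from workcell import env
from h import *
n,x,y,tag=sys.argv[1],int(sys.argv[2]),int(sys.argv[3]),sys.argv[4]
f=env.grab_frame(n); c=cv2.convertScaleAbs(cv2.resize(f["frame"][y:y+150,x:x+200,::-1],None,fx=4,fy=4,interpolation=cv2.INTER_CUBIC),alpha=1.7)
cv2.imwrite(f"pics/{tag}.png",c); s=env.state(); print(s["time_s"],s["ee_pos"],s["force"],"chute",C.T@(s["ee_pos"][:2]-O))
E
python3 look.py side 250 140 s1
```

```text
3.525 [ 584.64262613 -138.05853712  105.43157187] [-0.23773463 -0.24843935  0.46280136] chute [ -43.61289594 -187.02595996]
```

View pics/s1.png

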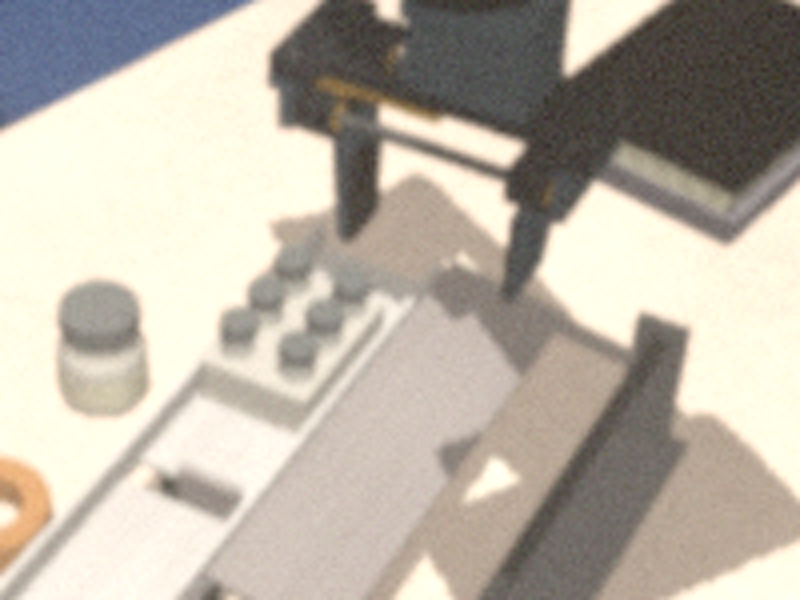

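Fingertip B is at about (336,200) and fingertip A at about (377.5,214.5) in the full frame, both beyond the rack's rear end. I'll check these against the measured pose by casting them.

Run:
```python
import pickle
from h import *
S=pickle.load(open("f0.pkl","rb"))["side"]
for p,z in[((336.3,200),105),((377.5,214.5),105),((363.8,205.5),95.5),((390,220.5),86.5),((303.3,285),95.5),((241.3,291.3),92),((278,309.5),92),((345.5,220),88),((325,240.5),88),((300,230),88)]: print(p,C.T@(plane(S,p,z)-O))
```

```text
(336.3, 200) [   2.23882497 -169.0737466 ]
(377.5, 214.5) [ -96.58551243 -171.52839887]
(363.8, 205.5) [ -53.95214185 -193.47877317]
(390, 220.5) [-120.87556682 -187.31590187]
(303.3, 285) [-57.35807051  70.94792412]
(241.3, 291.3) [ 36.29532575 140.36349471]
(278, 309.5) [-46.24701673 141.42348965]
(345.5, 220) [ -37.715248 -138.315415]
(325, 240.5) [-30.4470009 -60.7473919]
(300, 230) [ 30.71674932 -61.53206905]
```

The positions agree within a few mm. Pressing the bar down to a tip height of about 75 mm.

Emit:
{"op": "send_rows", "data": {
  "motion": [
    {"tx": 0, "ty": 0, "tz": 0.014, "rx": 0, "ry": 0, "rz": 0, "gripper": -1},
    {"tx": 0, "ty": 0, "tz": 0.014, "rx": 0, "ry": 0, "rz": 0, "gripper": -1},
    {"tx": 0, "ty": 0, "tz": 0.008, "rx": 0, "ry": 0, "rz": 0, "gripper": -1},
    {"tx": 0, "ty": 0, "tz": 0.008, "rx": 0, "ry": 0, "rz": 0, "gripper": -1},
    {"tx": 0, "ty": 0, "tz": 0.008, "rx": 0, "ry": 0, "rz": 0, "gripper": -1},
    {"tx": 0, "ty": 0, "tz": 0.008, "rx": 0, "ry": 0, "rz": 0, "gripper": -1},
    {"tx": 0, "ty": 0, "tz": 0, "rx": 0, "ry": 0, "rz": 0, "gripper": -1},
    {"tx": 0, "ty": 0, "tz": 0, "rx": 0, "ry": 0, "rz": 0, "gripper": -1}
  ]
}}

```text
time_s: 4.53
ee_pos: [586.0, -138.1, 77.3]
ee_rot: [179.9, 0.1, 107.2]
force: [0.3, 1.8, 7.3]
gripper_width: 91.2
gripper_force: 3.5
```

```bash
python3 look.py side 250 140 s2
```

```text
4.575 [ 585.95835073 -138.08882276   77.37004724] [0.03622653 1.5513448  7.07233604] chute [ -42.3649684  -187.44396154]
```

View pics/s2.png

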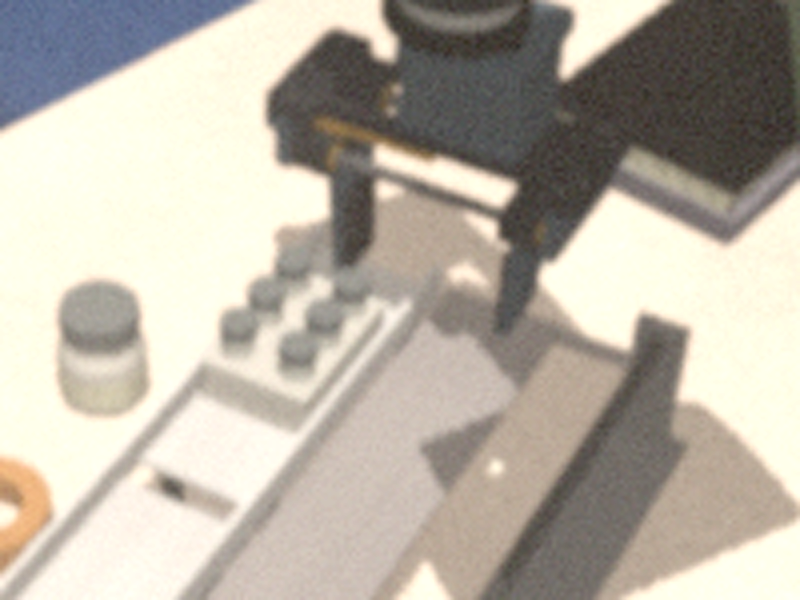

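The blade has gone: the slot at about (185,485) in the crop is now flush with the floor. The bar is down with about 7 N on it. I'll press 2 mm more and start the push.

Emit:
{"op": "send_rows", "data": {
  "motion": [
    {"tx": 0, "ty": 0, "tz": 0.004, "rx": 0, "ry": 0, "rz": 0, "gripper": -1},
    {"tx": 0.012, "ty": 0, "tz": 0, "rx": 0, "ry": 0, "rz": 0, "gripper": -1},
    {"tx": 0.012, "ty": 0, "tz": 0, "rx": 0, "ry": 0, "rz": 0, "gripper": -1},
    {"tx": 0.012, "ty": 0, "tz": 0, "rx": 0, "ry": 0, "rz": 0, "gripper": -1},
    {"tx": 0.012, "ty": 0, "tz": 0, "rx": 0, "ry": 0, "rz": 0, "gripper": -1},
    {"tx": 0.012, "ty": 0, "tz": 0, "rx": 0, "ry": 0, "rz": 0, "gripper": -1},
    {"tx": 0.012, "ty": 0, "tz": 0, "rx": 0, "ry": 0, "rz": 0, "gripper": -1},
    {"tx": 0.012, "ty": 0, "tz": 0, "rx": 0, "ry": 0, "rz": 0, "gripper": -1},
    {"tx": 0.012, "ty": 0, "tz": 0, "rx": 0, "ry": 0, "rz": 0, "gripper": -1}
  ]
}}

```text
time_s: 5.7
ee_pos: [573.6, -94.5, 76.1]
ee_rot: [179.7, 0.4, 107.3]
force: [3.1, -5.2, 6.7]
gripper_width: 91.5
gripper_force: 4.1
```

```bash
python3 look.py top 220 160 t3
```

```text
5.75 [573.25242462 -93.70126786  76.02350844] [ 2.80153046 -4.0250731   6.67972823] chute [ -41.37690738 -141.28424616]
```

View pics/t3.png

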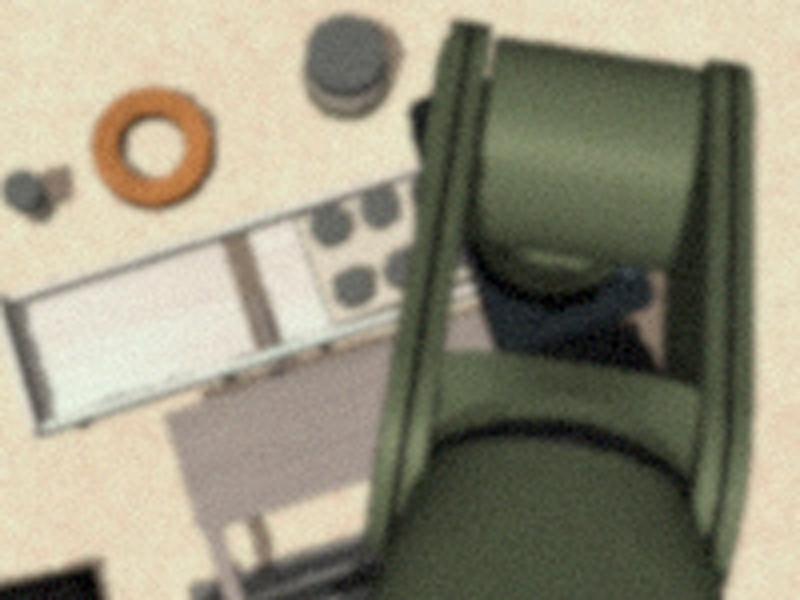

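The rack has moved about 27 mm. Its front edge is at crop (317,268), or chute y ≈ -36, which matches the finger position, and it sits straight in the chute. I'll keep pushing.

Emit:
{"op": "send_rows", "data": {
  "motion": [
    {"tx": 0.012, "ty": 0, "tz": 0.003, "rx": 0, "ry": 0, "rz": 0, "gripper": -1},
    {"tx": 0.012, "ty": 0, "tz": 0, "rx": 0, "ry": 0, "rz": 0, "gripper": -1},
    {"tx": 0.012, "ty": 0, "tz": 0, "rx": 0, "ry": 0, "rz": 0, "gripper": -1},
    {"tx": 0.012, "ty": 0, "tz": 0, "rx": 0, "ry": 0, "rz": 0, "gripper": -1},
    {"tx": 0.012, "ty": 0, "tz": 0, "rx": 0, "ry": 0, "rz": 0, "gripper": -1},
    {"tx": 0.012, "ty": 0, "tz": 0, "rx": 0, "ry": 0, "rz": 0, "gripper": -1},
    {"tx": 0.012, "ty": 0, "tz": 0, "rx": 0, "ry": 0, "rz": 0, "gripper": -1},
    {"tx": 0.012, "ty": 0, "tz": 0, "rx": 0, "ry": 0, "rz": 0, "gripper": -1},
    {"tx": 0.012, "ty": 0, "tz": 0, "rx": 0, "ry": 0, "rz": 0, "gripper": -1},
    {"tx": 0.012, "ty": 0, "tz": 0, "rx": 0, "ry": 0, "rz": 0, "gripper": -1},
    {"tx": 0.012, "ty": 0, "tz": 0, "rx": 0, "ry": 0, "rz": 0, "gripper": -1},
    {"tx": 0.012, "ty": 0, "tz": 0, "rx": 0, "ry": 0, "rz": 0, "gripper": -1}
  ]
}}

```text
time_s: 7.25
ee_pos: [552.7, -25.5, 74.7]
ee_rot: [179.6, 0.4, 107.3]
force: [3.7, -5.6, 8.1]
gripper_width: 90.9
gripper_force: 4.4
```

Emit:
{"op": "send_rows", "data": {
  "motion": [
    {"tx": 0.012, "ty": 0, "tz": 0, "rx": 0, "ry": 0, "rz": 0, "gripper": -1},
    {"tx": 0.012, "ty": 0, "tz": 0, "rx": 0, "ry": 0, "rz": 0, "gripper": -1},
    {"tx": 0.012, "ty": 0, "tz": 0, "rx": 0, "ry": 0, "rz": 0, "gripper": -1},
    {"tx": 0.012, "ty": 0, "tz": 0, "rx": 0, "ry": 0, "rz": 0, "gripper": -1},
    {"tx": 0.012, "ty": 0, "tz": 0, "rx": 0, "ry": 0, "rz": 0, "gripper": -1},
    {"tx": 0.012, "ty": 0, "tz": 0, "rx": 0, "ry": 0, "rz": 0, "gripper": -1},
    {"tx": 0.012, "ty": 0, "tz": 0, "rx": 0, "ry": 0, "rz": 0, "gripper": -1},
    {"tx": 0.012, "ty": 0, "tz": 0, "rx": 0, "ry": 0, "rz": 0, "gripper": -1},
    {"tx": 0.012, "ty": 0, "tz": 0, "rx": 0, "ry": 0, "rz": 0, "gripper": -1},
    {"tx": 0.012, "ty": 0, "tz": 0, "rx": 0, "ry": 0, "rz": 0, "gripper": -1},
    {"tx": 0.012, "ty": 0, "tz": 0, "rx": 0, "ry": 0, "rz": 0, "gripper": -1},
    {"tx": 0.012, "ty": 0, "tz": 0, "rx": 0, "ry": 0, "rz": 0, "gripper": -1}
  ]
}}

```text
time_s: 8.75
ee_pos: [531.4, 43.7, 74.6]
ee_rot: [179.6, 0.3, 107.3]
force: [2.8, -6.3, 9.2]
gripper_width: 91.5
gripper_force: 4.6
```

```bash
python3 look.py side 220 190 s4
```

```text
8.8 [531.15660214  44.35884732  74.5316578 ] [ 2.65799445 -4.53016879  8.25370927] chute [-40.76464829   3.04966813]
```

View pics/s4.png

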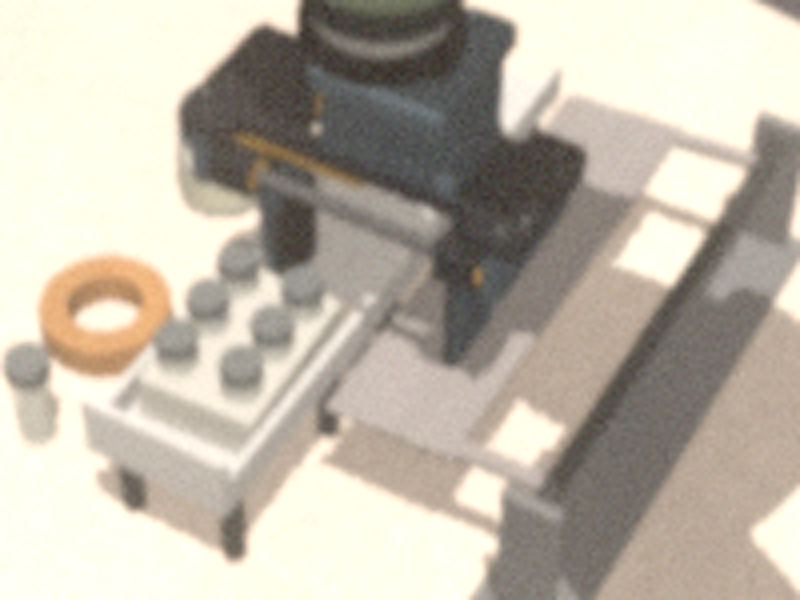

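The rack is near the stop, with its front top corners at about crop (135,385) and (238,435). I'll check its y by casting those.

Run:
```python
import pickle
from h import *
S=pickle.load(open("f0.pkl","rb"))["side"]
for p,z in[((135,385),88),((238,435),88),((90,405),92),((232,470),92)]: print(p,C.T@(plane(S,(220+p[0]/4,190+p[1]/4),z)-O))
```

```text
(135, 385) [ 25.54947413 115.81490835]
(238, 435) [-33.12828133 116.53423681]
(90, 405) [ 34.43161077 139.1293178 ]
(232, 470) [-43.7556302  137.60052943]
```

The front is at 110–116 mm, so the rack centre is about 65–70 mm, past the gate and short of the stop. I'll back off, then lift so the gate rises.

Emit:
{"op": "send_rows", "data": {
  "motion": [
    {"tx": -0.012, "ty": 0, "tz": 0, "rx": 0, "ry": 0, "rz": 0, "gripper": -1},
    {"tx": -0.014, "ty": 0, "tz": 0, "rx": 0, "ry": 0, "rz": 0, "gripper": -1},
    {"tx": 0, "ty": 0, "tz": -0.01, "rx": 0, "ry": 0, "rz": 0, "gripper": -1},
    {"tx": 0, "ty": 0, "tz": -0.01, "rx": 0, "ry": 0, "rz": 0, "gripper": -1},
    {"tx": 0, "ty": 0, "tz": -0.01, "rx": 0, "ry": 0, "rz": 0, "gripper": -1},
    {"tx": 0, "ty": 0, "tz": -0.02, "rx": 0, "ry": 0, "rz": 0, "gripper": -1},
    {"tx": 0, "ty": 0, "tz": -0.05, "rx": 0, "ry": 0, "rz": 0, "gripper": -1},
    {"tx": 0, "ty": 0, "tz": -0.08, "rx": 0, "ry": 0, "rz": 0, "gripper": -1},
    {"tx": 0, "ty": 0, "tz": -0.1, "rx": 0, "ry": 0, "rz": 0, "gripper": -1},
    {"tx": 0, "ty": 0, "tz": -0.08, "rx": 0, "ry": 0, "rz": 0, "gripper": -1},
    {"tx": 0, "ty": 0, "tz": 0, "rx": 0, "ry": 0, "rz": 0, "gripper": -1},
    {"tx": 0, "ty": 0, "tz": 0, "rx": 0, "ry": 0, "rz": 0, "gripper": -1}
  ]
}}

```text
time_s: 10.3
ee_pos: [531.4, 32.7, 251.6]
ee_rot: [-179.9, -0.0, 107.2]
force: [0.5, 0.2, -0.1]
gripper_width: 91.4
gripper_force: 0.0
```

```bash
python3 look.py side 220 190 s5
```

```text
10.35 [531.18155969  32.71116385 251.02716958] [-0.47516573  0.73541106 -0.30561239] chute [-44.18512064  -8.08449201]
```

View pics/s5.png

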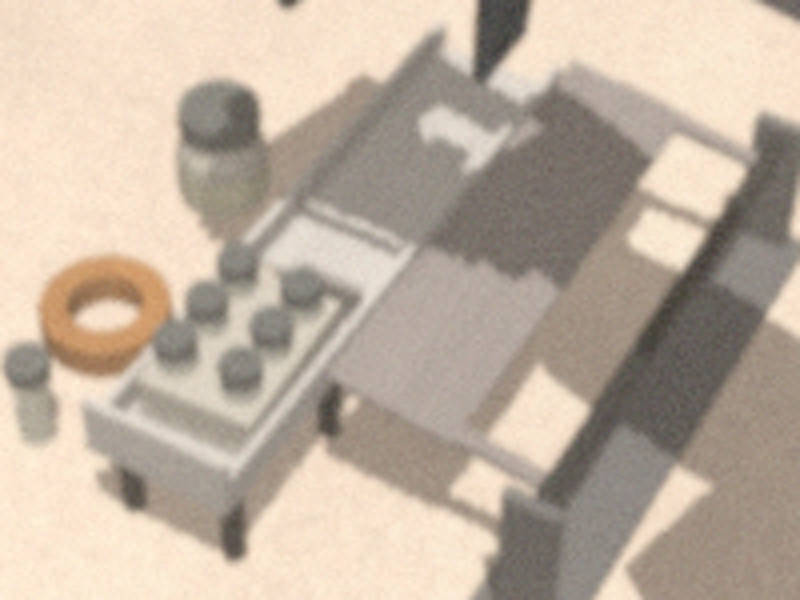

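The rack stands in the chute beyond the gate area. The gate itself is hard to make out in the gripper's shadow, so I'll project where the slot and blade should appear and move the arm away for a clear view.

Emit:
{"op": "send_rows", "data": {
  "motion": [
    {"tx": -0.1, "ty": 0, "tz": 0, "rx": 0, "ry": 0, "rz": 0, "gripper": -1},
    {"tx": -0.1, "ty": 0, "tz": 0, "rx": 0, "ry": 0, "rz": 0, "gripper": -1},
    {"tx": -0.1, "ty": 0, "tz": 0, "rx": 0, "ry": 0, "rz": 0, "gripper": -1},
    {"tx": -0.1, "ty": 0, "tz": 0, "rx": 0, "ry": 0, "rz": 0, "gripper": -1},
    {"tx": -0.1, "ty": 0, "tz": 0, "rx": 0, "ry": 0, "rz": 0, "gripper": -1},
    {"tx": 0, "ty": 0, "tz": 0, "rx": 0, "ry": 0, "rz": 0, "gripper": -1},
    {"tx": 0, "ty": 0, "tz": 0, "rx": 0, "ry": 0, "rz": 0, "gripper": -1}
  ]
}}

```text
time_s: 11.22
ee_pos: [605.3, -205.4, 250.9]
ee_rot: [-179.9, -0.1, 107.2]
force: [0.8, -0.5, -0.0]
gripper_width: 91.3
gripper_force: 0.0
```

```bash
python3 look.py top 210 180 t6
python3 - <<'E'
import pickle
from h import *
d=pickle.load(open("f0.pkl","rb"))
for n,o in(("side",(220,190)),("top",(210,180))):
  f=d[n];k=240/np.tan(np.radians(f["vertical_fov"]/2));K=np.array([[k,0,f["cx"]],[0,k,f["cy"]],[0,0,1]])
  P=[(-30,3,78),(5,3,78),(-30,3,60),(5,3,60),(-35,8,60),(35,8,60),(-35,-8,60),(35,-8,60)]
  W=np.array([[*(C@p[:2]+O),p[2]] for p in np.array(P,float)])
  q=cv2.projectPoints(W,np.array(f["rvec"]),np.array(f["tvec"]),K,None)[0][:,0]; print(n,[(P[i],((q[i]-o)*4).round().tolist()) for i in range(8)])
E
```

```text
11.275 [ 605.4091652  -204.90360681  251.43893533] [-0.21575363  0.53899675 -0.38087223] chute [ -43.54169572 -257.02244143]
side [((-30, 3, 78), [357.0, 293.0]), ((5, 3, 78), [298.0, 267.0]), ((-30, 3, 60), [357.0, 317.0]), ((5, 3, 60), [298.0, 291.0]), ((-35, 8, 60), [360.0, 327.0]), ((35, 8, 60), [244.0, 276.0]), ((-35, -8, 60), [376.0, 307.0]), ((35, -8, 60), [261.0, 257.0])]
top [((-30, 3, 78), [308.0, 263.0]), ((5, 3, 78), [289.0, 204.0]), ((-30, 3, 60), [310.0, 267.0]), ((5, 3, 60), [291.0, 209.0]), ((-35, 8, 60), [304.0, 278.0]), ((35, 8, 60), [267.0, 162.0]), ((-35, -8, 60), [331.0, 269.0]), ((35, -8, 60), [293.0, 153.0])]
```

View pics/t6.png

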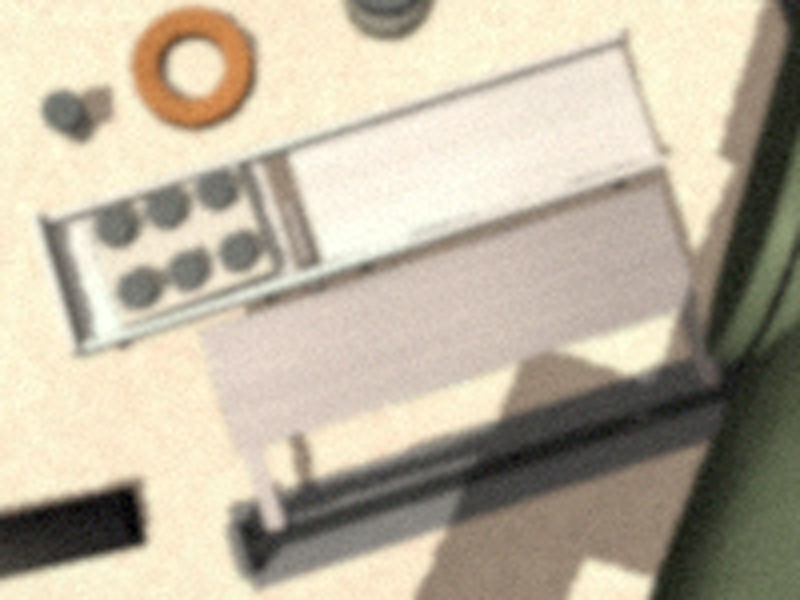

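The rack's rear edge at (245–275,160–275) is clear of the slot at (265–315,160–265), and the rack is straight and short of the stop. The bar corners are back at their original (203,333) and (245,445), so the gate is up. The bystanders have not moved and the arm is clear, so I'm handing in.

```bash
python3 -c "
from workcell import env
print(env.job_done())"
```

```text
the job is handed in; nothing more can be done
None
```

I handed the job in with the rack about 65 mm past the gate, the gate up behind it by the bar's position, and the arm clear; the hand-in gave no pass or fail result.

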